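# Load a bin of screws into the roller lane

## Task

The parts bin standing askew on the infeed plate goes into the roller lane: line it up and push it gently and steadily down between the two guide rails until it is fully home at the end stop and the spring catch has snapped up behind it. Only push it with the fingers, never grip or lift it, and let neither the bin nor the robot touch a guide rail, as they are light clip-on strips that are easily knocked off. Leave the loose things round about where they are and finish clear of the bin.

Things in the scene. Friction and masses are not known exactly. Their poses are not given: they have to be found in the camera images.
- bin_lane: Low bench-top roller lane, fixed. Origin: on the bench under the middle of the lane's mouth; x points the way in (roughly to the robot's right), y left of that, z up. Everything runs 45 mm above the bench. From x = 0 to 238 mm the bin runs on two tracks of small freely turning wheels (20 mm diameter, at y = -34 and +34 mm, drag about 1 N), between guide rails
- infeed_mid (a point): Middle of the infeed plate's top, at x = -101 mm, y = 0 of the lane, 45 mm above the bench. Flat steel plate, level with the wheels, x -203 to -2 mm, y -95 to 95 mm in the lane's frame, with nothing standing on it but the bin
- stop_mid (a point): Middle of the end stop, between the faces of its two rubber buffers: x = 238 mm, y = 0 of the lane, 63 mm above the bench. The steel stop plate behind them reaches up to 80 mm above the bench
- rail_left: Guide rail on the +y side of the lane, a 4 mm aluminium strip; its frame is the lane's. Inner face at y = +59 mm for x 30 to 235 mm, from 52 to 90 mm above the bench; from x = 30 mm back to x = 0 it flares outward to y = +69 mm. The clips that hold it reach out to y = 82 mm
- rail_right: Guide rail on the -y side, mirror image of the left one: inner face at y = -59 mm, so the lane is 118 mm wide between the rails
- catch (a joint): Spring catch in the middle of the lane: 26 mm wide steel tongue hinged at x = 38 mm of the lane, sloping up the way in. 0 rad: up, tip 10 mm above the wheels; about 0.17 rad: pressed level with them by a bin on top (0.7 N at the tip). It springs back by itself once the bin has passed, unless something lower than 57 mm above the bench is over it
- catch_tip (a point): Tip of the spring catch, at x = 94 mm, y = 0 of the lane and 55 mm above the bench when the catch is up
- stock_bin: Open-front parts bin, 0.5 to 0.8 kg, 134 mm long, 100 wide (rim 108), 100 high, walls 2 mm, loose. Origin: centre of its underside; x points to the tall back wall (outer face x = +68 mm); front wall 50 high, face at x = -66; sides at y = -50 and 50. Starts low front toward the lane, 10 to 32 mm off the lane's middle on the robot's side, turned up to 0.22 rad. Home: origin at x = 172 mm, y = 0 of the lane
- tape_measure: Bystander: yellow tape measure, 34 x 72 x 63 mm, loose on the bench beyond the infeed plate. Origin: centre of its underside
- marker_pen: Bystander: marker pen, 17 x 128 x 17 mm, lying loose on the near side of the lane. Origin: centre of its underside
- turned_shaft: Bystander: stepped turned steel shaft, 24 x 121 x 24 mm, lying loose on the near side of the infeed plate. Origin: centre of its underside
- v_block_2: Bystander: steel V-block, 45 x 40 x 30 mm, loose beyond the lane's end stop. Origin: centre of its underside
There are look-alikes about, which are no part of the job. What is shaped like the stock_bin but blue is not meant.

How it is judged:
On the way:
1. the bin is between the rails and rides over the catch, pressing it down (value of joint catch above 0.1 rad and x of stock_bin in the frame of bin_lane above 0.05 m), for 0.2 s.
At the end, for the whole second after the job is handed in: The bin stands level on the wheels at the end of the lane, its origin within 10 mm of home along the lane, within 15 mm of the middle and within 0.12 rad of straight, at rest, and the catch stands up behind it (below 0.04 rad) (value of joint catch below 0.04 rad and x of stock_bin in the frame of bin_lane between 0.162 and 0.18 m and y of stock_bin in the frame of bin_lane between -0.015 and 0.015 m and z of stock_bin in the frame of bin_lane between 0.04 and 0.05 m and angle between the x axis of stock_bin and the x axis of bin_lane, either way round below 0.12 rad and angle between stock_bin's own z axis and vertical below 0.06 rad and linear speed of stock_bin below 0.02 m/s); the robot touches nothing.
It fails at once if the bin or the robot touches a guide rail (contact force between any of stock_bin, the fingers, the arm and rail_left above 0.3 N or contact force between any of stock_bin, the fingers, the arm and rail_right above 0.3 N).
It fails at once if the bin is lifted, tipped or pushed off (z of stock_bin in the frame of bin_lane above 0.06 m or z of stock_bin in the frame of bin_lane below 0.03 m or angle between stock_bin's own z axis and vertical above 0.25 rad).
It fails at once if the bin is gripped, or pressed with over 38 N (contact force between the fingers and stock_bin above 38 N).
It fails at once if the bin is shoved so hard that it shoots along (over 0.5 m/s) (linear speed of stock_bin above 0.5 m/s).
It fails at once if a loose thing round about is moved by more than 15 mm (distance of any of tape_measure, marker_pen, turned_shaft, v_block_2 from where it was at the start of the episode above 0.015 m).
It also fails if it takes over 64 s, if anything falls off the work surface, if the arm or the gripper's body presses on something with over 40 N, if the wrist force passes 120 N, or if a joint passes its speed limit or range.

## Robot

A 7-joint arm with a two-finger parallel gripper is mounted at the origin on a cart in front of the work surface, level with it; the furniture and walls round the work are solid. World frame = base frame: x ahead of the robot, y to its left, z up, the work surface at z = 0. Lengths are in m, angles in rad, forces in N, time in s.
With the tool pointing down it reaches from about 0.425 to 0.875 m from the base axis. Payload 9.9 kg.
Tool frame: the origin (TCP) lies between the finger pads; the fingertips stand 11 mm ahead of it and the grasp point (between the pads) lies 8 mm behind it (finger_overhang is the distance from the TCP to the fingertips, in m); x points along the fingers, z is the direction in which the jaws open and shut, and the axes are right-handed (so a half turn about x gives the same grasp; the last joint's range is limited). The gripper opens to 85 mm and grips with 20 to 120 N. Pads are 22 mm wide; open, the fingers measure 114 mm over their backs; the gripper's body (76 mm by 85 mm) begins 54 mm behind the grasp point. The pads swing forward as they close: fully open they stand 13 mm farther back than shut.
Start: joints at [-1.307, 0.576, 0.025, 1.437, -0.015, 1.129, -0.057], TCP at [0.23, 0.635, 0.242] pointing down, gripper open.
Joint ranges: [-2.76, 2.76], [-0.34, 2.15], [-1.52, 1.57], [0.19, 2.46], [-1.09, 4.23], [0.17, 1.99], [-2.82, 2.82]. Speed limits (rad/s): [2.22, 2.22, 3.01, 3.01, 3.14, 3.14, 3.14].

## Interface

Orientations are given as a unit quaternion [x, y, z, w].
In Python, from station import * gives the robot as it stands.
- The arm moves only by the tool apply_moves, never from a script. Its argument "motion" is a list of rows, each an object with "translation": the shift along the world's x, y, z in m, a list of three; "rotation": the turn, a rotation vector about the world's x, y, z in degrees, a list of three; "fingers": the finger opening in m, from 0 to 0.0854. A call has 1 to 20 rows; each row shifts and turns the pose as measured when the row begins; what a row does not reach is not made up. A row lasts 1/8 s, in which the tool goes at most 62.5 mm and 10.7 degrees, less where a joint would pass 70% of its speed; a pose out of reach is approached as far as the arm can. A call is refused whole if a number of a shift passes 0.0625 or a number of a turn 10.7, either way. A call with a gripper value outside its range is refused whole. The fingers move at their own pace and stop on an object; "squeeze" is the grip in N (left out, the last holds). Time passes only in rows, so rows that do not move let the fingers close. It gives the time, the measured TCP pose, the force and the opening at its end, in the units of the state.
- sense(): the state, without advancing time (a new reading comes with each control period).
- snapshot(name): name is "scene" or "top" or "wrist"; returns a dict with "pixels" (384x512x3 uint8, blue, green, red), "vertical_fov" (degrees; the focal length in pixels is half the picture's height over the tangent of half this angle, whatever the lens; pixels are square), "cx", "cy" (the principal point, pixels), "camera_from_world" (4x4, takes a point from world to camera coordinates). Camera axes: x right, y up, looking along -z (the intrinsics and any distortion apply to the point x, -y, -z); pixel columns grow to the right and rows downward; lengths in m; the calibration is good to about 2 mm. The wrist camera is an equidistant fisheye: a pixel r from the principal point sees the ray r / f radians off the axis. A picture is of the moment at which its call begins. There is no depth.
- finish_job(): hands the job in, once; it reports no verdict.
Trained networks look in a picture, given as the dict that the camera call returned (one of the last four; its "shot" number tells which), for a name from the list of things; names that differ only in an ending like _2 or _b are one class to them, and where a whole thing is asked for, a point or a joint stands for the part that bears it (a point fixed in the world has none). Each returns a list of dicts, best first, with "p" (0 to 1); they miss things now and then, are a little off and sometimes report something else, mostly with a low value. They report only what shows in the picture. A call takes as long as a camera call. They do not tell look-alikes from the thing itself.
- find_in(picture, thing): "extent" ([centre column, centre row, width, height] in pixels, round what is visible of it).
- outline_of(picture, thing): "pixels" (384x512 bool, what is visible of it) and "extent" ([centre column, centre row, width, height] in pixels, round what is visible of it).
- spot_point(picture, thing): "location" ([row, column] in pixels: a listed point, or the origin of a listed thing).
The state is a dict: "t": time; "q": joint angles; "qd": joint speeds; "joint_efforts": joint torques, N m; "position": TCP position; "eef_rot": TCP orientation; "wrist_force": force on the tool from outside, world axes, zero at the start; "moment": the same for the moment, N m; "grip_width": finger opening in m.
Only numpy, scipy, OpenCV 4.12 (cv2) and the standard library are available. Lean on these libraries where they do the work, as an engineer would, in place of code of your own. Each camera call takes 0.05 s, during which the arm holds its last target. There are 200 camera calls.

## Working session

There is one attempt and no reset: what is moved stays moved. The work goes in short steps, Python scripts to look and compute and a tool call to move; the robot and the scene stay as the last step left them, time stands still between calls to the robot, and variables do not carry over. Pictures are saved under pics/ and viewed, about 8 in all and at most 12, crops included, and the job is handed in when it is done.

Besides the shell and the picture viewer there is one more tool, called after "Call:" as name(argument=value, ...), one argument or row to a line, values as JSON. apply_moves: Moves the arm, as the interface text tells. Its arguments: {"type":"object","properties":{"motion":{"type":"array"},"squeeze":{"type":"number"}},"required":["motion"]}

```bash
mkdir -p pics; ls; cat > h.py <<'E'
from station import *
import numpy as np, cv2
def ray(p,uv):
    f=p["pixels"].shape[0]/2/np.tan(np.radians(p["vertical_fov"]/2))
    M=np.array(p["camera_from_world"]);R=M[:3,:3];c=-R.T@M[:3,3]
    x=(uv[0]-p["cx"])/f;y=(uv[1]-p["cy"])/f
    if p.get("fish"):
        r=np.hypot(x,y);s=np.sin(r)/r if r>1e-9 else 1
        d=np.array([x*s,-y*s,-np.cos(r)])
    else: d=np.array([x,-y,-1.])
    return c,R.T@d/np.linalg.norm(d)
def onz(p,uv,z):
    c,d=ray(p,uv);return c+d*(z-c[2])/d[2]
def proj(p,X):
    f=p["pixels"].shape[0]/2/np.tan(np.radians(p["vertical_fov"]/2))
    M=np.array(p["camera_from_world"]);q=M[:3,:3]@np.asarray(X)+M[:3,3]
    x,y,z=q[0],-q[1],-q[2]
    if p.get("fish"):
        r=np.hypot(x,y);k=np.arctan2(r,z)/r
        return np.array([p["cx"]+f*k*x,p["cy"]+f*k*y])
    return np.array([p["cx"]+f*x/z,p["cy"]+f*y/z])
def snap(n):
    p=snapshot(n);p["fish"]=(n=="wrist");return p
def tri(rs):
    A=sum(np.eye(3)-np.outer(d,d) for c,d in rs);b=sum((np.eye(3)-np.outer(d,d))@c for c,d in rs)
    return np.linalg.solve(A,b)
E
python3 - <<'E'
from h import *
s=sense();print({k:np.round(v,3) for k,v in s.items()})
ps={n:snap(n) for n in("scene","top")}
R={}
for n,p in ps.items():
    cv2.imwrite(f"pics/{n}0.png",p["pixels"])
    M=np.array(p["camera_from_world"]);print(n,"cam",np.round(-M[:3,:3].T@M[:3,3],3),p["vertical_fov"])
    for t in("stock_bin","infeed_mid","stop_mid","catch_tip","bin_lane"):
        o=spot_point(p,t);R[n,t]=o
        print(n,t,[(np.round(a["location"],1),round(a["p"],2)) for a in o[:3]])
for t in("stock_bin","infeed_mid","stop_mid","catch_tip","bin_lane"):
    if R["scene",t] and R["top",t]:
        rs=[ray(ps[n],R[n,t][0]["location"][::-1]) for n in ps]
        print(t,np.round(tri(rs),3))
cv2.imwrite("pics/both0.png",np.vstack([ps["scene"]["pixels"],ps["top"]["pixels"]])[:, :])
E
```

```text
pics
{'t': np.float64(0.0), 'q': array([-1.307,  0.577,  0.025,  1.438, -0.015,  1.129, -0.056]), 'qd': array([-0.   , -0.001,  0.001, -0.001,  0.001, -0.001,  0.   ]), 'joint_efforts': array([-0.0000e+00, -7.6576e+01,  2.2500e+00, -2.8598e+01,  1.5000e-02,
        1.3000e-02, -0.0000e+00]), 'position': array([0.23 , 0.634, 0.241]), 'eef_rot': array([-0.406,  0.579,  0.406,  0.578]), 'wrist_force': array([ 0.85 , -0.111, -0.884]), 'moment': array([0.017, 0.03 , 0.004]), 'grip_width': np.float64(0.085)}
scene cam [-0.49   0.556  0.823] 49.89772552678311
scene stock_bin [(array([200.3, 199.9]), 0.74), (array([244.6, 257.7]), 0.73)]
scene infeed_mid []
scene stop_mid [(array([174.1, 285.6]), 0.59)]
scene catch_tip []
scene bin_lane [(array([200.4, 221.2]), 0.68)]
top cam [ 0.446 -0.018  1.134] 53.88258885320748
top stock_bin [(array([160.9, 193.5]), 0.95), (array([244.8, 225.7]), 0.66), (array([158.3, 383.4]), 0.4)]
top infeed_mid []
top stop_mid [(array([164.6, 310.6]), 0.83), (array([237.8, 176.9]), 0.58), (array([161.5, 259.1]), 0.21)]
top catch_tip [(array([165.3, 257. ]), 0.63)]
top bin_lane [(array([157.9, 227. ]), 0.6)]
stock_bin [0.592 0.174 0.044]
stop_mid [ 0.574 -0.16   0.05 ]
bin_lane [0.607 0.085 0.002]
```

View pics/scene0.png

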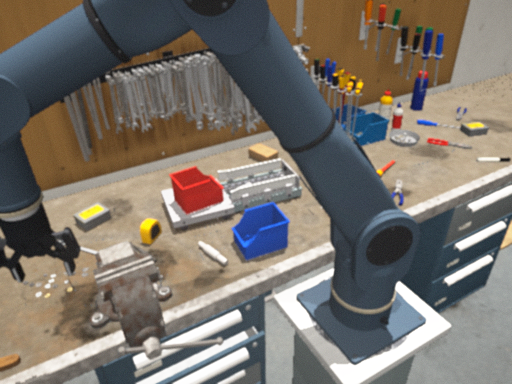

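View pics/top0.png

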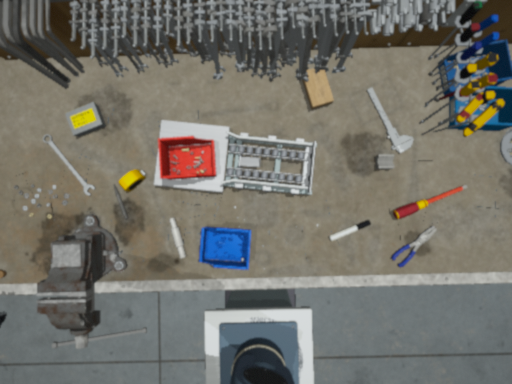

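The red bin at top-view (188,158), standing on the white infeed plate, is the stock_bin. The blue one at (226,247) stands on the bench and is the look-alike. I'm moving over the lane mouth to look from close by.

Call:
apply_moves(
  motion=[
    {"translation": [0.025,-0.051,0.02],"rotation": [0,0,2]},
    {"translation": [0.03,-0.051,0.02],"rotation": [0,0,2]},
    {"translation": [0.03,-0.051,0.02],"rotation": [0,0,2]},
    {"translation": [0.035,-0.051,0.02],"rotation": [0,0,2]},
    {"translation": [0.035,-0.051,0.02],"rotation": [0,0,2]},
    {"translation": [0.035,-0.051,0.01],"rotation": [0,0,2]},
    {"translation": [0.035,-0.051,0],"rotation": [0,0,2]},
    {"translation": [0.035,-0.051,0],"rotation": [0,0,2]},
    {"translation": [0.035,-0.051,0],"rotation": [0,0,2]},
    {"translation": [0.035,-0.051,0],"rotation": [0,0,0]},
    {"translation": [0,0,0],"rotation": [0,0,0]},
  ],
)

```text
$.motion[0]: bad value
```

```bash
python3 - <<'E'
from h import *
s=sense();print(s["t"],np.round(s["position"],3),np.round(s["eef_rot"],3))
p=snap("wrist");M=np.array(p["camera_from_world"]);print(np.round(-M[:3,:3].T@M[:3,3],3),np.round(M[:3,:3],2),p["vertical_fov"],p["cx"],p["cy"])
for t in("stock_bin","infeed_mid","stop_mid","catch_tip","bin_lane"):
    o=spot_point(p,t);print(t,[(np.round(a["location"],1),round(a["p"],2),np.round(onz(p,a["location"][::-1],{"stop_mid":.063,"catch_tip":.055,"bin_lane":0}.get(t,.045)),3)) for a in o[:3]])
np.savez("w1.npz",**{k:v for k,v in p.items()})
cv2.imwrite("pics/w1.png",cv2.resize(p["pixels"],(800,600)))
E
```

```text
0.6 [0.23  0.635 0.242] [-0.406  0.579  0.406  0.579]
[0.16  0.66  0.374] [[ 0.34  0.94 -0.  ]
 [-0.9   0.33 -0.29]
 [-0.28  0.1   0.96]] 65.70646984690485 258.84050548069 194.80627597001214
stock_bin [(array([305.2,  30.2]), 0.85, array([0.311, 0.157, 0.045]))]
infeed_mid []
stop_mid []
catch_tip []
bin_lane []
```

View pics/w1.png

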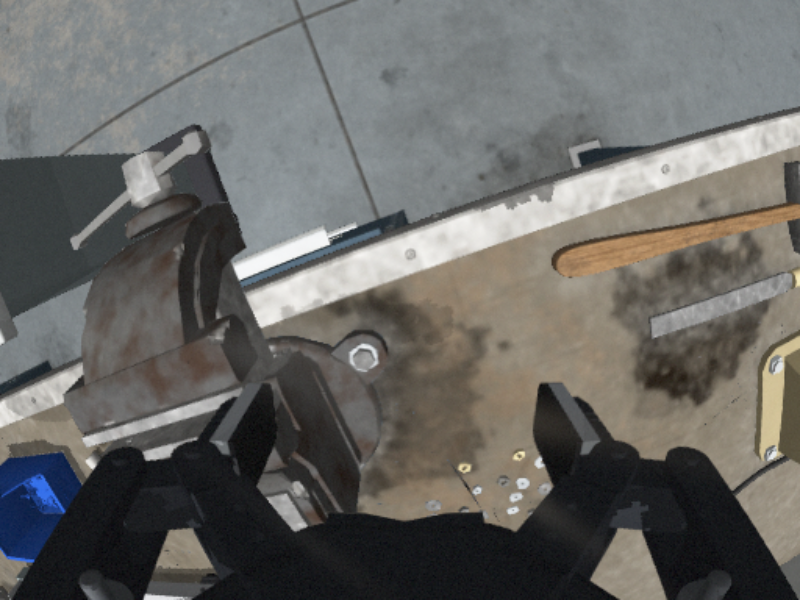

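The move was refused because the "fingers" key was missing, so this picture shows the arm still over the vise. I'm resending it with the key.

Call:
apply_moves(
  motion=[
    {"translation": [0.03,-0.05,0.02],"rotation": [0,0,2],"fingers": 0.06},
    {"translation": [0.035,-0.05,0.02],"rotation": [0,0,2],"fingers": 0.06},
    {"translation": [0.035,-0.05,0.02],"rotation": [0,0,2],"fingers": 0.06},
    {"translation": [0.035,-0.05,0.02],"rotation": [0,0,2],"fingers": 0.06},
    {"translation": [0.035,-0.05,0.01],"rotation": [0,0,2],"fingers": 0.06},
    {"translation": [0.035,-0.05,0],"rotation": [0,0,2],"fingers": 0.06},
    {"translation": [0.035,-0.05,0],"rotation": [0,0,2],"fingers": 0.06},
    {"translation": [0.035,-0.05,0],"rotation": [0,0,2],"fingers": 0.06},
    {"translation": [0.035,-0.05,0],"rotation": [0,0,2],"fingers": 0.06},
    {"translation": [0.035,-0.05,0],"rotation": [0,0,2],"fingers": 0.06},
    {"translation": [0.035,-0.05,0],"rotation": [0,0,0],"fingers": 0.06},
    {"translation": [0.035,0,0],"rotation": [0,0,0],"fingers": 0.06},
    {"translation": [0,0,0],"rotation": [0,0,0],"fingers": 0.06},
  ],
)

```text
t: 2.52
position: [0.6475, 0.0719, 0.3336]
eef_rot: [0.505, -0.495, -0.503, -0.498]
wrist_force: [0.4, -0.8, -0.3]
grip_width: 0.0603
```

```bash
cat > look.py <<'E'
from h import *
import sys
s=sense();print(s["t"],np.round(s["position"],3),np.round(s["eef_rot"],3),np.round(s["wrist_force"],1))
p=snap("wrist");M=np.array(p["camera_from_world"]);print(np.round(-M[:3,:3].T@M[:3,3],3),np.round(M[:3,:3],2))
for t in("stock_bin","infeed_mid","stop_mid","catch_tip","bin_lane"):
    o=spot_point(p,t);print(t,[(np.round(a["location"],1),round(a["p"],2),np.round(onz(p,a["location"][::-1],{"stop_mid":.063,"catch_tip":.055,"bin_lane":0}.get(t,.045)),3)) for a in o[:3]])
np.savez(sys.argv[1]+".npz",**p)
cv2.imwrite(f"pics/{sys.argv[1]}.png",cv2.resize(p["pixels"],(800,600),interpolation=cv2.INTER_CUBIC))
E
python3 look.py w2
```

```text
2.525 [0.648 0.072 0.334] [ 0.505 -0.495 -0.503 -0.498] [ 0.4 -0.8 -0.3]
[0.572 0.071 0.465] [[-0.01  1.    0.  ]
 [-0.95 -0.01 -0.3 ]
 [-0.3  -0.    0.95]]
stock_bin [(array([122.9, 333.6]), 0.6, array([0.594, 0.178, 0.045]))]
infeed_mid []
stop_mid [(array([103.8, 104.4]), 0.9, array([ 0.562, -0.155,  0.063]))]
catch_tip [(array([116.8, 197.3]), 0.63, array([ 0.588, -0.014,  0.055]))]
bin_lane [(array([118.4, 261.8]), 0.75, array([0.593, 0.076, 0.   ]))]
```

View pics/w2.png

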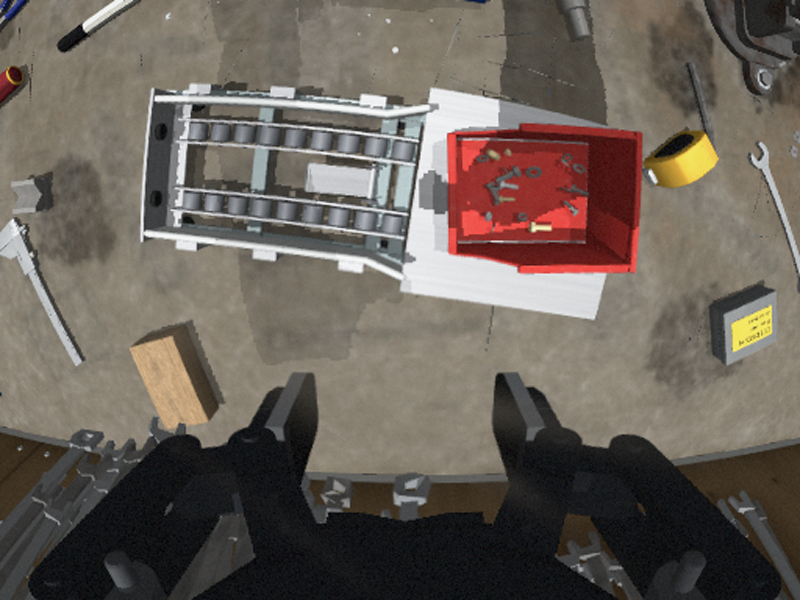

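This shows the red bin (back rim corners at about (641,132) and (636,271)) and the lane turned about 9° from it. The plate corners are at (436,88), (401,290) and (596,319). I'll fit both poses to these points and overlay them.

```bash
cat > fit.py <<'E'
from h import *
from scipy.optimize import least_squares
def load(n): return {k:(v.item() if v.ndim==0 else v) for k,v in np.load(n+".npz").items()}
def T(po,X):
    x,y,a=po;c,s=np.cos(a),np.sin(a);X=np.atleast_2d(X)
    return np.c_[x+c*X[:,0]-s*X[:,1],y+s*X[:,0]+c*X[:,1],X[:,2]]
def fit(p,X,uv,x0):
    f=lambda q:(np.array([proj(p,w) for w in T(q,X)])-uv).ravel()
    r=least_squares(f,x0,loss="soft_l1",f_scale=1.);return r.x,r.fun.reshape(-1,2)
RAILS=[[(.235,s*.059,.09),(.03,s*.059,.09),(0,s*.069,.09)] for s in(1,-1)]
PLATE=[(-.002,-.095,.045),(-.002,.095,.045),(-.203,.095,.045),(-.203,-.095,.045),(-.002,-.095,.045)]
BACK=[(.068,.054,.145),(.068,-.054,.145)]
FR=[(-.066,.054,.095),(-.066,-.054,.095)]
BASE=[(.068,.05,.045),(.068,-.05,.045),(-.066,-.05,.045),(-.066,.05,.045)]
def overlay(p,lane,b,name,box):
    im=cv2.resize(p["pixels"],None,fx=4,fy=4,interpolation=cv2.INTER_CUBIC)
    def d(po,L,c): cv2.polylines(im,[np.int32([4*proj(p,w)+1.5 for w in T(po,L)])],False,c,1,cv2.LINE_AA)
    for r in RAILS:d(lane,r,(0,255,0))
    d(lane,PLATE,(255,0,255));d(lane,[(.094,-.013,.055),(.094,.013,.055),(.038,.013,.045),(.038,-.013,.045)],(255,0,0))
    d(lane,[(0,s*.034,.045) for s in(-1,1)],(0,255,255))
    d(b,BACK+FR[::-1],(255,255,0));d(b,BASE+BASE[:1],(0,255,255))
    x0,y0,x1,y1=[4*v for v in box];c=im[y0:y1,x0:x1];k=min(800/c.shape[1],600/c.shape[0]);cv2.imwrite(name,cv2.resize(c,None,fx=k,fy=k,interpolation=cv2.INTER_AREA))
E
python3 - <<'E'
from fit import *
p=load("w2");k=512/800
LX=np.array(PLATE[:3]+[(0,.069,.09),(0,-.069,.09),(.094,-.013,.055),(.094,.013,.055)])
LU=np.array([(436,88),(401,290),(596,319),(404,268),(430,108),(309,164),(307,190)])*k
lane,r=fit(p,LX,LU,[.59,.085,-1.5]);print("lane",np.round(lane,4),"\n",np.round(r,1).tolist())
BU=np.array([(641,132),(636,271),(448,133),(450,255)])*k
b,r=fit(p,np.array(BACK+FR),BU,[.594,.178,1.57]);print("bin",np.round(b,4),np.round(r,1).tolist())
c,s=np.cos(lane[2]),np.sin(lane[2]);d=b[:2]-lane[:2]
print("bin in lane",c*d[0]+s*d[1],-s*d[0]+c*d[1],b[2]-np.pi-lane[2])
overlay(p,lane,b,"pics/o2.png",(85,45,420,210))
E
```

```text
lane [ 0.5948  0.0804 -1.7069] 
 [[-1.7, -0.8], [0.1, 0.1], [0.5, 0.4], [-0.6, 4.1], [-0.4, 0.1], [1.7, -1.8], [0.7, -0.0]]
bin [0.5927 0.1754 1.6166] [[-2.8, -0.9], [-3.4, 0.8], [2.1, -3.6], [2.2, 3.7]]
bin in lane -0.0938797577825492 -0.014917589417262515 0.18186994550798952
```

View pics/o2.png

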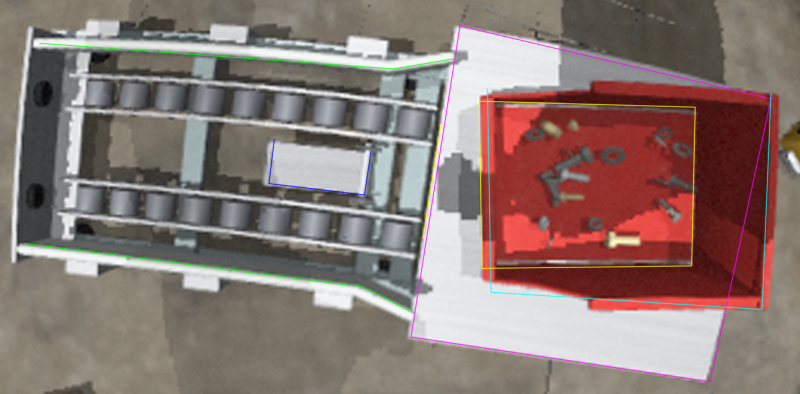

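```bash
cat >> fit.py <<'E'
FR=[(-.066,.050,.095),(-.066,-.050,.095)]
def rel(lane,b):
    c,s=np.cos(lane[2]),np.sin(lane[2]);d=b[:2]-lane[:2]
    return np.round([c*d[0]+s*d[1],-s*d[0]+c*d[1],(b[2]-np.pi-lane[2]+np.pi)%(2*np.pi)-np.pi],4)
E
python3 - <<'E'
from fit import *
p=load("w2");g=335/800;o=np.array([85,45])
lane=np.array([ 0.5948,0.0804,-1.7069])
BU=np.array([(777,95),(766,310),(481,96),(482,281),(495,104),(496,265)])*g+o
b,r=fit(p,np.array(BACK+FR+[(-.064,.048,.047),(-.064,-.048,.047)]),BU,[.594,.178,1.57]);print("bin",np.round(b,4),np.round(r,1).tolist())
print("bin in lane",rel(lane,b))
# bin points of interest in world
for n,X in dict(back_mid=(.068,0,.1),back_R=(.068,-.05,.1),side_near_back=(.06,.054,.1),side_mid=(0,.05,.1),side_front=(-.06,.05,.1)).items(): print(n,np.round(T(b,X),4))
np.save("lane.npy",lane)
E
```

```text
bin [0.5931 0.1787 1.6098] [[-0.2, -0.2], [-0.1, 0.2], [5.5, -0.5], [5.7, 1.1], [-2.7, -0.2], [-2.5, -0.2]]
bin in lane [-0.0972 -0.0151  0.1751]
back_mid [[0.5904 0.2467 0.1   ]]
back_R [[0.6404 0.2486 0.1   ]]
side_near_back [[0.5368 0.2366 0.1   ]]
side_mid [[0.5431 0.1768 0.1   ]]
side_front [[0.5454 0.1168 0.1   ]]
```

Bin in the lane frame: x ≈ -95 mm, y ≈ -15 mm, yaw ≈ +0.175, which fits the text. First I push it sideways from the robot's side, with two fingertips set parallel to the lane and tilted under the rim, to square and centre it.

Call:
apply_moves(
  motion=[
    {"translation": [-0.036,0.031,0],"rotation": [0,0,-7.8],"fingers": 0.07},
    {"translation": [-0.036,0.031,0],"rotation": [-1.4,-9.9,0],"fingers": 0.07},
    {"translation": [-0.036,0.031,0],"rotation": [0,0,0],"fingers": 0.07},
    {"translation": [-0.036,0.031,0],"rotation": [0,0,0],"fingers": 0.07},
    {"translation": [0,0,0],"rotation": [0,0,0],"fingers": 0.07},
  ],
)

```text
t: 3.45
position: [0.4919, 0.2025, 0.3342]
eef_rot: [-0.516, 0.482, 0.42, 0.569]
wrist_force: [-0.1, -1.0, 0.3]
grip_width: 0.0703
```

```bash
cat > st.py <<'E'
from h import *
from scipy.spatial.transform import Rotation as Ro
s=sense();R=Ro.from_quat(s["eef_rot"]).as_matrix();L=np.load("lane.npy");c,q=np.cos(L[2]),np.sin(L[2]);d=s["position"][:2]-L[:2]
print("t",round(float(s["t"]),2),"pos",np.round(s["position"],4),"lane",np.round([c*d[0]+q*d[1],-q*d[0]+c*d[1]],4),"F",np.round(s["wrist_force"],1),"w",np.round(s["grip_width"],3))
Z=np.array([[c,q,0],[-q,c,0],[0,0,1]])
print("in lane: finger dir",np.round(Z@R[:,0],3),"jaw",np.round(Z@R[:,2],3),"q",np.round(s["q"],2))
E
python3 st.py
```

```text
t 3.45 pos [0.4919 0.2025 0.3342] lane [-0.107  -0.1186] F [-0.1 -1.   0.3] w 0.07
in lane: finger dir [-0.005  0.183 -0.983] jaw [-1.    -0.02   0.001] q [-0.66  0.2   0.13  1.8   0.1   0.99  0.87]
```

Call:
apply_moves(
  motion=[
    {"translation": [0.008,-0.006,-0.047],"rotation": [0,0,-1.1],"fingers": 0.07},
    {"translation": [0,0,-0.048],"rotation": [0,0,0],"fingers": 0.07},
    {"translation": [0,0,-0.048],"rotation": [0,0,0],"fingers": 0.07},
    {"translation": [0,0,-0.048],"rotation": [0,0,0],"fingers": 0.07},
    {"translation": [0,0,-0.046],"rotation": [0,0,0],"fingers": 0.07},
    {"translation": [0,0,0],"rotation": [0,0,0],"fingers": 0.07},
  ],
)

```text
t: 4.2
position: [0.5021, 0.196, 0.0956]
eef_rot: [-0.513, 0.483, 0.414, 0.577]
wrist_force: [-0.1, -0.4, -0.0]
grip_width: 0.0702
```

```bash
python3 st.py
```

```text
t 4.2 pos [0.5021 0.196  0.0956] lane [-0.1019 -0.1075] F [-0.1 -0.4 -0. ] w 0.07
in lane: finger dir [-0.008  0.192 -0.981] jaw [-1.    -0.003  0.008] q [-0.63  0.51  0.14  2.12  0.12  0.35  0.82]
```

Call:
apply_moves(
  motion=[
    {"translation": [0.005,-0.0007,0],"rotation": [0,0,0],"fingers": 0.07},
    {"translation": [0.005,-0.0007,0],"rotation": [0,0,0],"fingers": 0.07},
    {"translation": [0.005,-0.0007,0],"rotation": [0,0,0],"fingers": 0.07},
    {"translation": [0.005,-0.0007,0],"rotation": [0,0,0],"fingers": 0.07},
    {"translation": [0.005,-0.0007,0],"rotation": [0,0,0],"fingers": 0.07},
    {"translation": [0.005,-0.0007,0],"rotation": [0,0,0],"fingers": 0.07},
    {"translation": [0.005,-0.0007,0],"rotation": [0,0,0],"fingers": 0.07},
    {"translation": [0,0,0],"rotation": [0,0,0],"fingers": 0.07},
  ],
)

```text
t: 5.2
position: [0.5414, 0.1929, 0.1015]
eef_rot: [-0.513, 0.48, 0.414, 0.579]
wrist_force: [-1.2, 0.4, 0.6]
grip_width: 0.07
```

```bash
python3 st.py; python3 - <<'E'
from fit import *
lane=np.load("lane.npy")
W=snap("wrist");p=snap("top");np.savez("t3.npz",**p);np.savez("w3.npz",**W)
b=np.array([*T(lane,(-.095,0,.045))[0,:2],lane[2]+np.pi])
overlay(p,lane,b,"pics/t3.png",(140,110,330,210))
E
```

```text
t 5.2 pos [0.5414 0.1929 0.1015] lane [-0.1043 -0.0682] F [-1.2  0.4  0.6] w 0.07
in lane: finger dir [-0.014  0.197 -0.98 ] jaw [-1.    -0.005  0.013] q [-0.56  0.54  0.11  2.04  0.11  0.4   0.87]
```

View pics/t3.png

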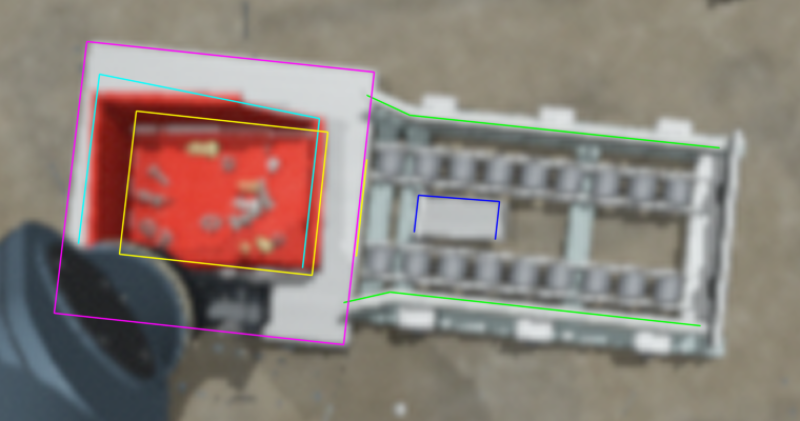

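```bash
python3 - <<'E'
from fit import *
lane=np.load("lane.npy");p=load("w3")
b=np.array([*T(lane,(-.095,0,.045))[0,:2],lane[2]+np.pi])
overlay(p,lane,b,"pics/w3.png",(0,0,512,384))
E
```

```text
(no output)
```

View pics/w3.png

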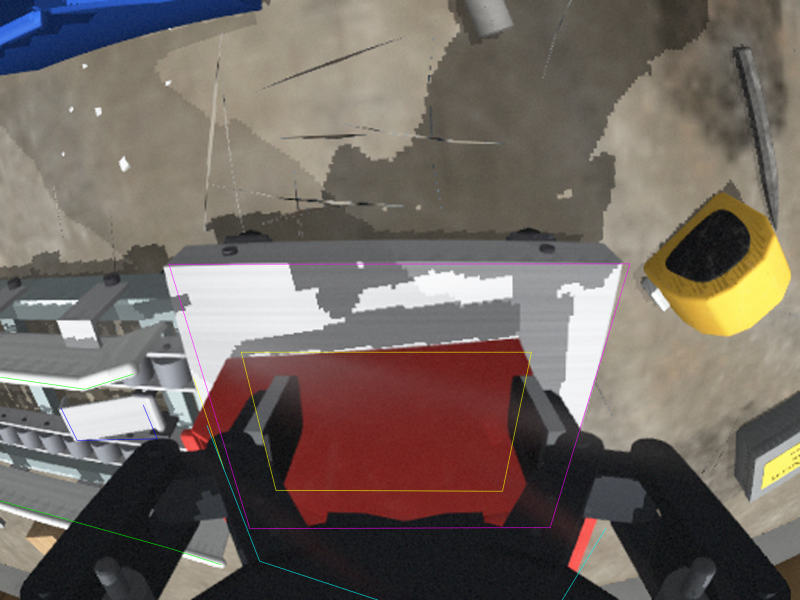

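```bash
python3 - <<'E'
from fit import *
lane=np.load("lane.npy");p=load("w3")
b0=np.array([*T(lane,(-.095,0,.045))[0,:2],lane[2]+np.pi])
b,r=fit(p,np.array([(-.066,.05,.045),(.068,.05,.045)]),np.array([(228,360),(520,340)])*.64,b0)
print(np.round(b,4),r.round(1).tolist(),rel(lane,b)); print([p and (proj(p,T(lane,x)[0])/.64).round() for x in [(-.05,-.05,.045),(-.14,-.05,.045)]])
E
```

```text
[0.6064 0.1723 1.519 ] [[1.2, -0.3], [-1.0, -0.0]] [-0.0926 -0.001   0.0843]
[array([284., 352.]), array([482., 353.])]
```

The bin is now centred (y ≈ -1 mm) with 0.084 rad left. The two-finger push on the back wall will take that out. I'm backing off, lifting and going behind it.

Call:
apply_moves(
  motion=[
    {"translation": [-0.02,0.0027,0],"rotation": [0,0,0],"fingers": 0.07},
    {"translation": [-0.02,0.0027,0],"rotation": [0,0,0],"fingers": 0.07},
    {"translation": [0,0,0.04],"rotation": [0,0,0],"fingers": 0.06},
    {"translation": [0,0,0.05],"rotation": [0,0,0],"fingers": 0.06},
    {"translation": [0,0,0.05],"rotation": [0,0,0],"fingers": 0.06},
    {"translation": [0.013,0.009,0],"rotation": [0,0,-10],"fingers": 0.06},
    {"translation": [0.013,0.009,0],"rotation": [0,0,-10],"fingers": 0.06},
    {"translation": [0.013,0.009,0],"rotation": [0,0,-10],"fingers": 0.06},
    {"translation": [0.013,0.009,0],"rotation": [0,0,-10],"fingers": 0.06},
    {"translation": [0.013,0.009,0],"rotation": [0,0,-10],"fingers": 0.06},
    {"translation": [0.013,0.009,0],"rotation": [0,0,-10],"fingers": 0.06},
    {"translation": [0.013,0.009,0],"rotation": [0,0,-10],"fingers": 0.06},
    {"translation": [0.013,0.009,0],"rotation": [0,0,-10],"fingers": 0.06},
    {"translation": [0.013,0.009,0],"rotation": [0,0,-10],"fingers": 0.06},
    {"translation": [0,0,0],"rotation": [0,0,0],"fingers": 0.06},
  ],
)

```text
t: 7.18
position: [0.6261, 0.2741, 0.2495]
eef_rot: [-0.006, 0.699, -0.143, 0.701]
wrist_force: [-0.5, -0.3, -0.6]
grip_width: 0.0603
```

```bash
python3 st.py
```

```text
t 7.17 pos [0.6261 0.2741 0.2495] lane [-0.1962  0.0047] F [-0.5 -0.3 -0.6] w 0.06
in lane: finger dir [ 0.209  0.011 -0.978] jaw [0.058 0.998 0.024] q [-0.85  0.71  0.56  1.31 -0.17  1.31 -0.53]
```

Call:
apply_moves(
  motion=[
    {"translation": [-0.0045,0.008,0],"rotation": [0.2,1.4,3.3],"fingers": 0.06},
    {"translation": [0,0,-0.046],"rotation": [0,0,0],"fingers": 0.06},
    {"translation": [0,0,-0.046],"rotation": [0,0,0],"fingers": 0.06},
    {"translation": [0,0,-0.046],"rotation": [0,0,0],"fingers": 0.06},
    {"translation": [0,0,0],"rotation": [0,0,0],"fingers": 0.06},
  ],
)

```text
t: 7.8
position: [0.6204, 0.279, 0.1108]
eef_rot: [-0.033, 0.706, -0.115, 0.698]
wrist_force: [0.4, 0.3, 0.2]
grip_width: 0.0602
```

```bash
python3 st.py
```

```text
t 7.8 pos [0.6204 0.279  0.1108] lane [-0.2002 -0.0016] F [0.4 0.3 0.2] w 0.06
in lane: finger dir [ 0.208  0.005 -0.978] jaw [-0.019  1.     0.002] q [-0.83  0.82  0.49  1.47 -0.21  1.04 -0.46]
```

Call:
apply_moves(
  motion=[
    {"translation": [-0.0007,-0.005,0],"rotation": [0,0,-1.1],"fingers": 0.06},
    {"translation": [-0.0007,-0.005,0],"rotation": [0,0,0],"fingers": 0.06},
    {"translation": [-0.0007,-0.005,0],"rotation": [0,0,0],"fingers": 0.06},
    {"translation": [-0.0007,-0.005,0],"rotation": [0,0,0],"fingers": 0.06},
    {"translation": [-0.0007,-0.005,0],"rotation": [0,0,0],"fingers": 0.06},
    {"translation": [-0.0007,-0.005,0],"rotation": [0,0,0],"fingers": 0.06},
    {"translation": [-0.0007,-0.005,0],"rotation": [0,0,0],"fingers": 0.06},
    {"translation": [-0.0007,-0.005,0],"rotation": [0,0,0],"fingers": 0.06},
    {"translation": [0,0,0],"rotation": [0,0,0],"fingers": 0.06},
  ],
)

```text
t: 8.93
position: [0.6186, 0.2379, 0.1186]
eef_rot: [-0.024, 0.702, -0.118, 0.701]
wrist_force: [-0.3, -0.2, 0.2]
grip_width: 0.0596
```

```bash
python3 st.py; python3 - <<'E'
from fit import *
lane=np.load("lane.npy");W=snap("wrist");p=snap("top");np.savez("t4.npz",**p);np.savez("w4.npz",**W)
b=np.array([*T(lane,(-.077,0,.045))[0,:2],lane[2]+np.pi])
overlay(p,lane,b,"pics/t4.png",(140,110,330,210))
overlay(W,lane,b,"pics/w4.png",(0,0,512,384))
a=cv2.imread("pics/t4.png");c=cv2.imread("pics/w4.png")
k=np.vstack([cv2.resize(a,(570,300),interpolation=cv2.INTER_AREA),cv2.copyMakeBorder(cv2.resize(c,(400,300),interpolation=cv2.INTER_AREA),0,0,0,170,0)]);cv2.imwrite("pics/m4.png",k)
E
```

```text
t 8.93 pos [0.6186 0.2379 0.1186] lane [-0.1592  0.0022] F [-0.3 -0.2  0.2] w 0.06
in lane: finger dir [ 0.2    0.012 -0.98 ] jaw [-0.003  1.     0.012] q [-0.8   0.78  0.5   1.54 -0.2   1.   -0.43]
```

View pics/m4.png

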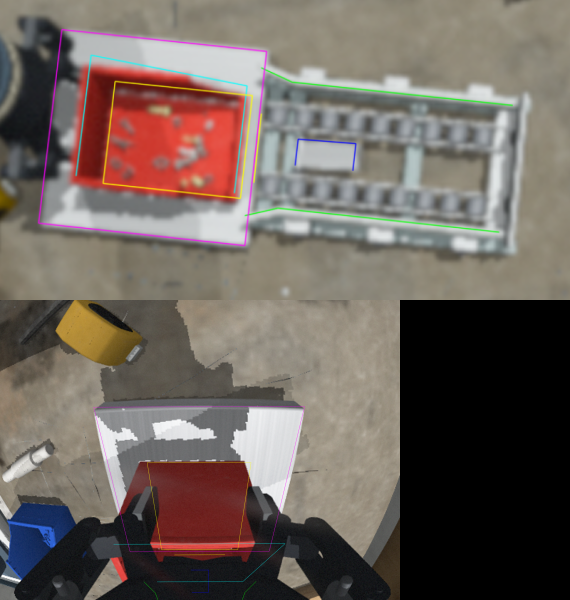

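```bash
cat > sil.py <<'E'
from fit import *
from scipy.optimize import minimize
HULL=np.array(BASE+[(.07,.054,.145),(.07,-.054,.145),(-.015,.054,.145),(-.015,-.054,.145),(-.07,.05,.095),(-.07,-.05,.095)])
def red(im,box):
    h=im.astype(int);m=((h[...,2]>70)&(h[...,2]>2*h[...,1])&(h[...,2]>2*h[...,0])).astype(np.uint8)
    k=np.zeros_like(m);x0,y0,x1,y1=box;k[y0:y1,x0:x1]=1;m*=k
    n,l,s,_=cv2.connectedComponentsWithStats(m);c=(l==1+np.argmax(s[1:,4])).astype(np.uint8)
    h=cv2.convexHull(cv2.findContours(c,0,2)[0][0]); return h.reshape(-1,2).astype(float)
def sfit(p,hull,x0):
    S=16
    def mask(poly):
        m=np.zeros((384*4,512*4),np.uint8);cv2.fillConvexPoly(m,np.int32(np.round((poly*4+1.5)*S)),255,cv2.LINE_AA,4);return m/255.
    c=hull.mean(0);t=mask(c+(hull-c)*(1+1/np.ptp(hull,0)))
    def f(v):
        q=np.array([proj(p,w) for w in T(v,HULL)],np.float32)
        return np.abs(mask(cv2.convexHull(q).reshape(-1,2))-t).sum()/16
    best=min((minimize(f,np.array(x0)+[0,0,a],method="Nelder-Mead",options=dict(initial_simplex=np.array(x0)+[0,0,a]+np.array([[0,0,0],[.006,0,0],[0,.006,0],[0,0,.08]]),xatol=1e-4,fatol=.2)) for a in(-.05,.05)),key=lambda r:r.fun)
    return best.x,best.fun
E
python3 - <<'E'
from sil import *
lane=np.load("lane.npy")
P=load("t4");B=(140,110,330,210)
for n,im,x in(("start",cv2.imread("pics/top0.png"),-.095),("now",P["pixels"],-.077)):
    b0=[*T(lane,(x,-.005,.045))[0,:2],lane[2]+np.pi]
    b,e=sfit(P,red(im,B),b0);print(n,np.round(b,4),e,rel(lane,b))
W=load("w4")["pixels"].astype(int)
m=(W[...,2]>60)&(W[...,2]>2*W[...,1])
pts=[(c,np.argmax(m[250:,c])+250) for c in range(165,330,6) if m[250:,c].any()]
print([(c,r) for c,r in pts])
p=load("w4")
for c,r in pts[2:24:4]:
    X=onz(p,(c,r),.045);b=[X[0],X[1],0];print((c,r),rel(lane,np.array(b))[:2])
E
```

```text
start [0.5909 0.1781 1.6073] 114.69632352941177 [-0.0963 -0.0171  0.1726]
now [0.5984 0.1628 1.4184] 92.52426470588236 [-0.0822 -0.0077 -0.0163]
[(165, np.int64(250)), (171, np.int64(250)), (195, np.int64(300)), (201, np.int64(281)), (207, np.int64(250)), (213, np.int64(250)), (219, np.int64(250)), (225, np.int64(250)), (231, np.int64(250)), (237, np.int64(250)), (243, np.int64(250)), (249, np.int64(250)), (255, np.int64(250)), (261, np.int64(250)), (267, np.int64(250)), (273, np.int64(250)), (279, np.int64(250)), (285, np.int64(250)), (291, np.int64(250)), (297, np.int64(250)), (303, np.int64(250)), (309, np.int64(250)), (315, np.int64(250)), (321, np.int64(294))]
(195, np.int64(300)) [-0.0414 -0.0577]
(219, np.int64(250)) [-0.1049 -0.0292]
(243, np.int64(250)) [-0.1051 -0.0096]
(267, np.int64(250)) [-0.105   0.0099]
(291, np.int64(250)) [-0.1047  0.0296]
(315, np.int64(250)) [-0.1041  0.0497]
```

```bash
python3 - <<'E'
from fit import *
lane=np.load("lane.npy");p=load("w4");W=p["pixels"].astype(int)
m=(W[...,2]>45)&(W[...,2]>1.8*W[...,1])
for r in(210,214,220):
    c=np.where(m[r,120:380])[0]+120;print(r,c.min(),c.max(),[rel(lane,np.array([*onz(p,(k,r),.048)[:2],0]))[:2] for k in(c.min(),c.max())])
for c in range(185,315,12):
    r=np.argmax(m[190:,c])+190;print((c,r),rel(lane,np.array([*onz(p,(c,r),.045)[:2],0]))[:2])
E
```

```text
210 178 312 [array([-0.145 , -0.0572]), array([-0.1448,  0.0425])]
214 176 314 [array([-0.1415, -0.0593]), array([-0.1413,  0.0444])]
220 175 316 [array([-0.136 , -0.0609]), array([-0.1359,  0.0465])]
(185, np.int64(207)) [-0.1459 -0.0523]
(197, np.int64(207)) [-0.1459 -0.043 ]
(209, np.int64(207)) [-0.1459 -0.0339]
(221, np.int64(208)) [-0.1451 -0.0249]
(233, np.int64(207)) [-0.1459 -0.0159]
(245, np.int64(207)) [-0.1459 -0.007 ]
(257, np.int64(207)) [-0.1459  0.0018]
(269, np.int64(207)) [-0.1459  0.0107]
(281, np.int64(207)) [-0.1458  0.0196]
(293, np.int64(206)) [-0.1466  0.0285]
(305, np.int64(206)) [-0.1465  0.0375]
```

Both cameras agree: the bin is square now (yaw ≈ 0 to -0.016 rad) but 7.5 mm toward the robot. One more short side push is needed before entry.

Call:
apply_moves(
  motion=[
    {"translation": [0.002,0.015,0],"rotation": [0,0,0],"fingers": 0.06},
    {"translation": [0.002,0.015,0],"rotation": [0,0,0],"fingers": 0.06},
    {"translation": [0,0,0.04],"rotation": [0,0,0],"fingers": 0.07},
    {"translation": [0,0,0.05],"rotation": [0,0,0],"fingers": 0.07},
    {"translation": [0,0,0.04],"rotation": [0,0,0],"fingers": 0.07},
    {"translation": [-0.0138,-0.0104,0],"rotation": [0,0,10],"fingers": 0.07},
    {"translation": [-0.0138,-0.0104,0],"rotation": [0,0,10],"fingers": 0.07},
    {"translation": [-0.0138,-0.0104,0],"rotation": [0,0,10],"fingers": 0.07},
    {"translation": [-0.0138,-0.0104,0],"rotation": [0,0,10],"fingers": 0.07},
    {"translation": [-0.0138,-0.0104,0],"rotation": [0,0,10],"fingers": 0.07},
    {"translation": [-0.0138,-0.0104,0],"rotation": [0,0,10],"fingers": 0.07},
    {"translation": [-0.0138,-0.0104,0],"rotation": [0,0,10],"fingers": 0.07},
    {"translation": [-0.0138,-0.0104,0],"rotation": [0,0,10],"fingers": 0.07},
    {"translation": [-0.0138,-0.0104,0],"rotation": [0,0,8],"fingers": 0.07},
    {"translation": [0,0,0],"rotation": [0,0,0],"fingers": 0.07},
  ],
)

```text
t: 10.9
position: [0.4926, 0.1901, 0.2516]
eef_rot: [-0.522, 0.472, 0.418, 0.574]
wrist_force: [0.6, 0.2, 0.3]
grip_width: 0.0699
```

```bash
python3 st.py
```

```text
t 10.9 pos [0.4926 0.1901 0.2516] lane [-0.0949 -0.1161] F [0.6 0.2 0.3] w 0.07
in lane: finger dir [-0.016  0.205 -0.979] jaw [-0.999 -0.031  0.009] q [-0.64  0.26  0.14  1.97  0.11  0.74  0.88]
```

Call:
apply_moves(
  motion=[
    {"translation": [0.006,-0.015,-0.02],"rotation": [0,0,-1.8],"fingers": 0.07},
    {"translation": [0,0,-0.044],"rotation": [0,0,0],"fingers": 0.07},
    {"translation": [0,0,-0.044],"rotation": [0,0,0],"fingers": 0.07},
    {"translation": [0,0,-0.044],"rotation": [0,0,0],"fingers": 0.07},
    {"translation": [0,0,0],"rotation": [0,0,0],"fingers": 0.07},
  ],
)

```text
t: 11.52
position: [0.504, 0.1821, 0.0972]
eef_rot: [-0.512, 0.48, 0.406, 0.586]
wrist_force: [-0.1, -0.3, -0.2]
grip_width: 0.0701
```

```bash
python3 st.py
```

```text
t 11.53 pos [0.504  0.1821 0.0972] lane [-0.0884 -0.1037] F [-0.1 -0.3 -0.2] w 0.07
in lane: finger dir [-0.013  0.211 -0.977] jaw [-1.     0.012  0.015] q [-0.62  0.5   0.16  2.15  0.12  0.31  0.82]
```

Call:
apply_moves(
  motion=[
    {"translation": [0.005,-0.0009,-0.0008],"rotation": [0,0,0.7],"fingers": 0.07},
    {"translation": [0.005,-0.0009,-0.0008],"rotation": [0,0,0],"fingers": 0.07},
    {"translation": [0.005,-0.0009,-0.0008],"rotation": [0,0,0],"fingers": 0.07},
    {"translation": [0.005,-0.0009,-0.0008],"rotation": [0,0,0],"fingers": 0.07},
    {"translation": [0.005,-0.0009,-0.0008],"rotation": [0,0,0],"fingers": 0.07},
    {"translation": [0.005,-0.0009,-0.0008],"rotation": [0,0,0],"fingers": 0.07},
    {"translation": [0.004,-0.0007,-0.0008],"rotation": [0,0,0],"fingers": 0.07},
    {"translation": [0,0,0],"rotation": [0,0,0],"fingers": 0.07},
  ],
)

```text
t: 12.52
position: [0.5423, 0.1779, 0.0965]
eef_rot: [-0.514, 0.475, 0.409, 0.585]
wrist_force: [-0.3, 0.4, -0.5]
grip_width: 0.07
```

```bash
python3 st.py; cat > side.py <<'E'
from sil import *
import sys
lane=np.load("lane.npy");p=snap("wrist");np.savez(sys.argv[1]+".npz",**p);W=p["pixels"].astype(int)
m=(W[...,2]>45)&(W[...,2]>1.8*W[...,1])
for X in np.arange(-.14,-.01,.02):
    uv=proj(p,T(lane,(X,-.05,.045))[0]);c=int(round(uv[0]));r0=int(uv[1])-25
    if m[r0:,c].any():
        r=r0+np.argmax(m[r0:,c]);print((c,r),rel(lane,np.array([*onz(p,(c,r-.5),.045)[:2],0]))[:2])
P=snap("top");h=red(P["pixels"],(140,110,330,210));b,e=sfit(P,h,[*T(lane,(-.08,0,0))[0,:2],lane[2]+np.pi]);print("top",rel(lane,b),e)
E
python3 side.py w5
```

```text
t 12.53 pos [0.5423 0.1779 0.0965] lane [-0.0895 -0.0652] F [-0.3  0.4 -0.5] w 0.07
in lane: finger dir [-0.019  0.214 -0.977] jaw [-1.   -0.    0.02] q [-0.55  0.54  0.12  2.07  0.12  0.35  0.88]
(330, np.int64(221)) [-0.1393 -0.0529]
(302, np.int64(221)) [-0.1196 -0.0534]
(273, np.int64(222)) [-0.0999 -0.053 ]
(244, np.int64(223)) [-0.0804 -0.0524]
(214, np.int64(222)) [-0.0601 -0.0533]
(186, np.int64(222)) [-0.0407 -0.0533]
(158, np.int64(237)) [-0.0178 -0.04  ]
top [-0.08   -0.0057 -0.0332] 98.21200980392156
```

Call:
apply_moves(
  motion=[
    {"translation": [0.0032,-0.0005,0],"rotation": [0,0,0],"fingers": 0.07},
    {"translation": [0,0,0],"rotation": [0,0,0],"fingers": 0.07},
  ],
)

```text
t: 12.88
position: [0.5441, 0.1775, 0.0962]
eef_rot: [-0.514, 0.476, 0.409, 0.585]
wrist_force: [0.6, 0.3, 0.2]
grip_width: 0.0702
```

```bash
python3 st.py; python3 side.py w6
```

```text
t 12.88 pos [0.5441 0.1775 0.0962] lane [-0.0893 -0.0634] F [0.6 0.3 0.2] w 0.07
in lane: finger dir [-0.018  0.212 -0.977] jaw [-1.    -0.001  0.019] q [-0.54  0.54  0.12  2.07  0.12  0.35  0.88]
(331, np.int64(221)) [-0.1397 -0.0515]
(303, np.int64(222)) [-0.1201 -0.0512]
(273, np.int64(223)) [-0.0997 -0.0507]
(244, np.int64(223)) [-0.0802 -0.051 ]
(214, np.int64(222)) [-0.06   -0.0519]
(186, np.int64(236)) [-0.0389 -0.0398]
(158, np.int64(238)) [-0.0175 -0.0376]
top [-0.0802 -0.0043 -0.0333] 111.48112745098038
```

Call:
apply_moves(
  motion=[
    {"translation": [-0.02,0.0027,0],"rotation": [0,0,0],"fingers": 0.07},
    {"translation": [-0.02,0.0027,0],"rotation": [0,0,0],"fingers": 0.07},
    {"translation": [0,0,0.05],"rotation": [0,0,0],"fingers": 0.06},
    {"translation": [0,0,0.05],"rotation": [0,0,0],"fingers": 0.06},
    {"translation": [0,0,0.05],"rotation": [0,0,0],"fingers": 0.06},
    {"translation": [0.0122,0.0103,0],"rotation": [0,0,-10],"fingers": 0.06},
    {"translation": [0.0122,0.0103,0],"rotation": [0,0,-10],"fingers": 0.06},
    {"translation": [0.0122,0.0103,0],"rotation": [0,0,-10],"fingers": 0.06},
    {"translation": [0.0122,0.0103,0],"rotation": [0,0,-10],"fingers": 0.06},
    {"translation": [0.0122,0.0103,0],"rotation": [0,0,-10],"fingers": 0.06},
    {"translation": [0.0122,0.0103,0],"rotation": [0,0,-10],"fingers": 0.06},
    {"translation": [0.0122,0.0103,0],"rotation": [0,0,-10],"fingers": 0.06},
    {"translation": [0.0122,0.0103,0],"rotation": [0,0,-10],"fingers": 0.06},
    {"translation": [0.0122,0.0103,0],"rotation": [0,0,-6],"fingers": 0.06},
    {"translation": [0,0,0],"rotation": [0,0,0],"fingers": 0.06},
  ],
)

```text
t: 14.85
position: [0.6207, 0.2775, 0.2526]
eef_rot: [-0.037, 0.696, -0.12, 0.707]
wrist_force: [0.3, 0.4, -0.0]
grip_width: 0.0602
```

```bash
python3 st.py
```

```text
t 14.85 pos [0.6207 0.2775 0.2526] lane [-0.1988 -0.001 ] F [ 0.3  0.4 -0. ] w 0.06
in lane: finger dir [ 0.219  0.033 -0.975] jaw [-0.021  0.999  0.029] q [-0.86  0.69  0.55  1.33 -0.14  1.29 -0.48]
```

Call:
apply_moves(
  motion=[
    {"translation": [0,0.004,-0.004],"rotation": [0.2,1.7,-1.2],"fingers": 0.06},
    {"translation": [0,0,-0.047],"rotation": [0,0,0],"fingers": 0.06},
    {"translation": [0,0,-0.047],"rotation": [0,0,0],"fingers": 0.06},
    {"translation": [0,0,-0.047],"rotation": [0,0,0],"fingers": 0.06},
    {"translation": [0,0,0],"rotation": [0,0,0],"fingers": 0.06},
  ],
)

```text
t: 15.48
position: [0.6196, 0.2789, 0.1061]
eef_rot: [-0.033, 0.706, -0.122, 0.697]
wrist_force: [0.2, 0.7, 1.4]
grip_width: 0.06
```

```bash
python3 st.py; cat > back.py <<'E'
from sil import *
import sys
x=float(sys.argv[2])
lane=np.load("lane.npy");p=snap("wrist");np.savez(sys.argv[1]+".npz",**p);W=p["pixels"].astype(int)
m=(W[...,2]>45)&(W[...,2]>1.8*W[...,1])
for Y in np.arange(-.04,.045,.02):
    uv=proj(p,T(lane,(x-.068,Y,.045))[0]);c=int(round(uv[0]));r0=max(0,int(uv[1])-20)
    if m[r0:,c].any():
        r=r0+np.argmax(m[r0:,c]);print((c,r),rel(lane,np.array([*onz(p,(c,r-.5),.045)[:2],0]))[:2])
for d in(2,4):
    r=r0+np.argmax(m[r0:,c])+d;k=np.where(m[r,120:400])[0]+120
    print("edges",[rel(lane,np.array([*onz(p,(q,r),.048)[:2],0]))[:2] for q in(k.min()-.5,k.max()+.5)])
P=snap("top");np.savez("t_"+sys.argv[1]+".npz",**P);h=red(P["pixels"],(140,110,330,210));b,e=sfit(P,h,[*T(lane,(x,0,0))[0,:2],lane[2]+np.pi]);print("top",rel(lane,b),e)
E
python3 back.py w7 -0.08
```

```text
t 15.47 pos [0.6196 0.2789 0.1061] lane [-0.2    -0.0023] F [0.2 0.7 1.4] w 0.06
in lane: finger dir [ 0.219  0.003 -0.976] jaw [-0.01   1.     0.001] q [-0.83  0.83  0.49  1.46 -0.2   1.04 -0.48]
(210, np.int64(264)) [-0.139  -0.0407]
(235, np.int64(271)) [-0.1319 -0.0208]
(261, np.int64(267)) [-1.368e-01  1.000e-04]
(287, np.int64(266)) [-0.1379  0.0209]
(312, np.int64(268)) [-0.1352  0.0415]
edges [array([-0.1343, -0.046 ]), array([-0.1352,  0.0424])]
edges [array([-0.132 , -0.0463]), array([-0.1329,  0.0435])]
top [-0.0803 -0.0043 -0.0224] 91.94093137254902
```

Call:
apply_moves(
  motion=[
    {"translation": [-0.0007,-0.005,-0.0006],"rotation": [0,0,-0.6],"fingers": 0.06},
    {"translation": [-0.0009,-0.005,-0.0006],"rotation": [0,0,0],"fingers": 0.06},
    {"translation": [-0.0009,-0.005,-0.0006],"rotation": [0,0,0],"fingers": 0.06},
    {"translation": [-0.0009,-0.005,-0.0006],"rotation": [0,0,0],"fingers": 0.06},
    {"translation": [-0.0009,-0.005,-0.0006],"rotation": [0,0,0],"fingers": 0.06},
    {"translation": [-0.0009,-0.005,-0.0006],"rotation": [0,0,0],"fingers": 0.06},
    {"translation": [-0.0009,-0.005,-0.0006],"rotation": [0,0,0],"fingers": 0.06},
    {"translation": [-0.0009,-0.005,-0.0006],"rotation": [0,0,0],"fingers": 0.06},
    {"translation": [-0.0009,-0.005,-0.0006],"rotation": [0,0,0],"fingers": 0.06},
    {"translation": [0,0,0],"rotation": [0,0,0],"fingers": 0.06},
  ],
)

```text
t: 16.82
position: [0.6177, 0.2349, 0.1118]
eef_rot: [-0.025, 0.701, -0.121, 0.703]
wrist_force: [-0.4, 0.1, -0.5]
grip_width: 0.0598
```

```bash
python3 st.py; python3 back.py w8 -0.078
python3 - <<'E'
from fit import *
lane=np.load("lane.npy");P=load("t_w8");W=load("w8")
b=np.array([*T(lane,(-.077,0,.045))[0,:2],lane[2]+np.pi])
overlay(P,lane,b,"pics/a.png",(145,110,325,200));overlay(W,lane,b,"pics/b.png",(130,150,370,300))
a=cv2.resize(cv2.imread("pics/a.png"),(600,300));c=cv2.resize(cv2.imread("pics/b.png"),(480,300));cv2.imwrite("pics/m8.png",np.vstack([a,cv2.copyMakeBorder(c,0,0,0,120,0)]))
E
```

```text
t 16.82 pos [0.6177 0.2349 0.1118] lane [-0.1561  0.0017] F [-0.4  0.1 -0.5] w 0.06
in lane: finger dir [ 0.205  0.016 -0.979] jaw [-0.001  1.     0.017] q [-0.8   0.79  0.5   1.55 -0.19  0.98 -0.43]
(199, np.int64(212)) [-0.1429 -0.0405]
(227, np.int64(212)) [-0.1428 -0.02  ]
(255, np.int64(212)) [-1.427e-01  1.000e-04]
(283, np.int64(211)) [-0.1433  0.0203]
(310, np.int64(211)) [-0.1431  0.0401]
edges [array([-0.1435, -0.0522]), array([-0.1427,  0.0474])]
edges [array([-0.1417, -0.0524]), array([-0.1409,  0.0483])]
top [-0.0786 -0.0037 -0.0284] 83.0781862745098
```

View pics/m8.png

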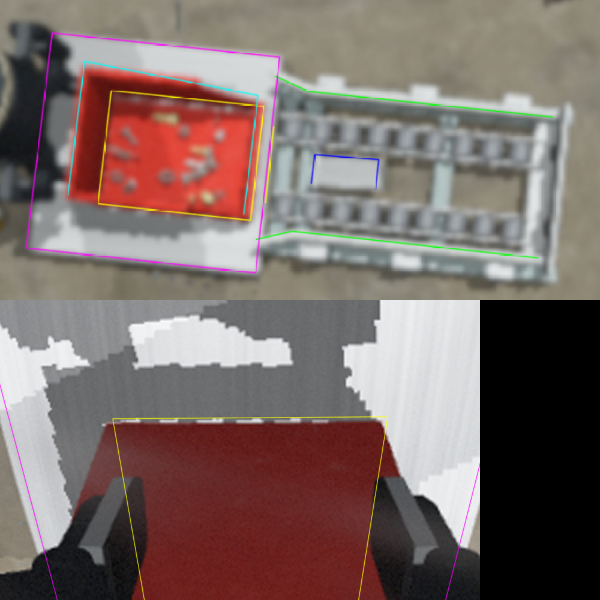

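Bin: back edge parallel to the mouth, y ≈ -2.5 mm in the wrist view, and the two fingers are on its back wall. I'm pushing into the flare, then checking again.

Call:
apply_moves(
  motion=[
    {"translation": [-0.0013,-0.006,-0.0016],"rotation": [0,0,0],"fingers": 0.06},
    {"translation": [-0.0013,-0.006,-0.0012],"rotation": [0,0,0],"fingers": 0.06},
    {"translation": [-0.0013,-0.006,-0.0012],"rotation": [0,0,0],"fingers": 0.06},
    {"translation": [-0.0013,-0.006,-0.0012],"rotation": [0,0,0],"fingers": 0.06},
    {"translation": [-0.0013,-0.006,-0.0012],"rotation": [0,0,0],"fingers": 0.06},
    {"translation": [0,0,0],"rotation": [0,0,0],"fingers": 0.06},
  ],
)

```text
t: 17.68
position: [0.6159, 0.221, 0.1095]
eef_rot: [-0.021, 0.697, -0.109, 0.709]
wrist_force: [0.0, -0.3, 0.3]
grip_width: 0.0603
```

```bash
python3 st.py; python3 back.py w9 -0.046
python3 - <<'E'
from fit import *
lane=np.load("lane.npy");P=load("t_w9")
b=np.array([*T(lane,(-.045,0,.045))[0,:2],lane[2]+np.pi])
overlay(P,lane,b,"pics/m9.png",(155,115,285,200))
E
```

```text
t 17.68 pos [0.6159 0.221  0.1095] lane [-0.1422  0.0019] F [ 0.  -0.3  0.3] w 0.06
in lane: finger dir [ 0.181  0.03  -0.983] jaw [-0.013  1.     0.028] q [-0.77  0.76  0.49  1.6  -0.2   0.92 -0.4 ]
(200, np.int64(216)) [-0.1286 -0.0384]
(226, np.int64(216)) [-0.1287 -0.0196]
(253, np.int64(216)) [-0.1287 -0.0003]
(280, np.int64(216)) [-0.1286  0.0191]
(307, np.int64(215)) [-0.1292  0.0387]
edges [array([-0.129 , -0.0515]), array([-0.1288,  0.0482])]
edges [array([-0.1273, -0.0524]), array([-0.1271,  0.0491])]
top [-0.0631 -0.0013 -0.0039] 99.25269607843137
```

View pics/m9.png

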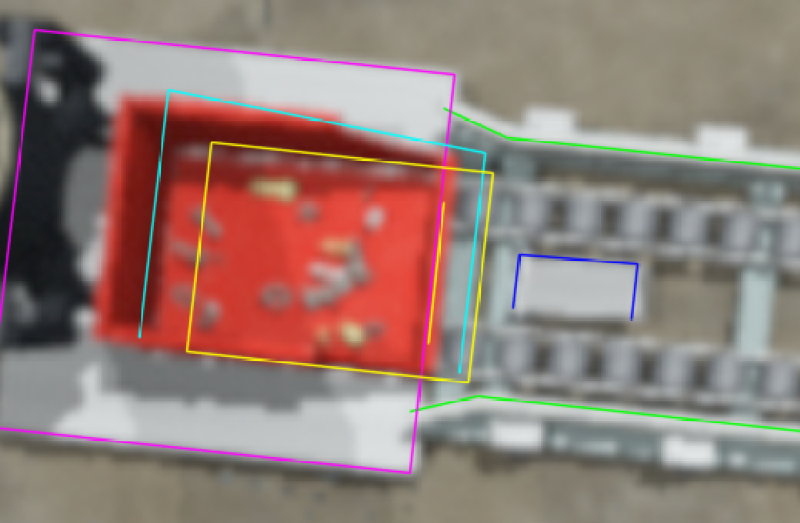

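The overlay was drawn for x = -45 mm, but the bin is really at x = -61 mm because the steps yield a little under load. It is at y ≈ -1.5 mm and straight, so I continue with longer steps and small orientation corrections.

Call:
apply_moves(
  motion=[
    {"translation": [-0.0015,-0.008,-0.0004],"rotation": [-0.8,1.2,-0.6],"fingers": 0.06},
    {"translation": [-0.0015,-0.008,-0.0004],"rotation": [-0.3,0.2,0],"fingers": 0.06},
    {"translation": [-0.0015,-0.008,-0.0004],"rotation": [-0.3,0.2,0],"fingers": 0.06},
    {"translation": [-0.0015,-0.008,-0.0004],"rotation": [-0.3,0.2,0],"fingers": 0.06},
    {"translation": [-0.0015,-0.008,-0.0004],"rotation": [-0.3,0.2,0],"fingers": 0.06},
    {"translation": [-0.0015,-0.008,-0.0004],"rotation": [-0.3,0.2,0],"fingers": 0.06},
    {"translation": [0,0,0],"rotation": [0,0,0],"fingers": 0.06},
  ],
)

```text
t: 18.65
position: [0.6108, 0.1832, 0.1081]
eef_rot: [-0.032, 0.706, -0.119, 0.697]
wrist_force: [-0.2, 0.1, 0.5]
grip_width: 0.0599
```

```bash
python3 st.py; python3 back.py w10 -0.03
```

```text
t 18.65 pos [0.6108 0.1832 0.1081] lane [-0.1041  0.0019] F [-0.2  0.1  0.5] w 0.06
in lane: finger dir [ 0.212  0.003 -0.977] jaw [-0.011  1.     0.001] q [-0.74  0.76  0.49  1.62 -0.18  0.93 -0.36]
(199, np.int64(213)) [-0.0909 -0.0407]
(227, np.int64(213)) [-0.0913 -0.0204]
(256, np.int64(214)) [-0.0907  0.0001]
(285, np.int64(214)) [-0.0909  0.0207]
(313, np.int64(213)) [-0.0919  0.0408]
edges [array([-0.0904, -0.0523]), array([-0.0917,  0.048 ])]
edges [array([-0.0887, -0.0525]), array([-0.09  ,  0.0489])]
top [-0.0252 -0.0017  0.0092] 118.00049019607843
```

Call:
apply_moves(
  motion=[
    {"translation": [-0.0015,-0.008,-0.0004],"rotation": [-0.3,0.2,-0.6],"fingers": 0.06},
    {"translation": [-0.0014,-0.008,-0.0004],"rotation": [-0.2,0.2,0],"fingers": 0.06},
    {"translation": [-0.0014,-0.008,-0.0004],"rotation": [-0.2,0.2,0],"fingers": 0.06},
    {"translation": [-0.0014,-0.008,-0.0004],"rotation": [-0.2,0.2,0],"fingers": 0.06},
    {"translation": [-0.0014,-0.008,-0.0004],"rotation": [-0.2,0.2,0],"fingers": 0.06},
    {"translation": [-0.0014,-0.008,-0.0004],"rotation": [-0.2,0.2,0],"fingers": 0.06},
    {"translation": [-0.0014,-0.008,-0.0004],"rotation": [-0.2,0.2,0],"fingers": 0.06},
    {"translation": [-0.0014,-0.008,-0.0004],"rotation": [-0.2,0.2,0],"fingers": 0.06},
    {"translation": [0,0,0],"rotation": [0,0,0],"fingers": 0.06},
  ],
)

```text
t: 19.88
position: [0.6038, 0.133, 0.107]
eef_rot: [-0.036, 0.712, -0.123, 0.69]
wrist_force: [-0.0, -0.7, -0.0]
grip_width: 0.0598
```

```bash
python3 st.py; python3 back.py w11 0.03
```

```text
t 19.88 pos [0.6038 0.133  0.107 ] lane [-0.0534  0.0018] F [-0.  -0.7 -0. ] w 0.06
in lane: finger dir [ 0.226 -0.013 -0.974] jaw [-0.01   1.    -0.016] q [-0.68  0.75  0.5   1.67 -0.16  0.91 -0.31]
(202, np.int64(213)) [-0.0396 -0.0396]
(229, np.int64(214)) [-0.0393 -0.0201]
(257, np.int64(214)) [-0.0398 -0.0003]
(286, np.int64(214)) [-0.0402  0.0201]
(314, np.int64(214)) [-0.0404  0.04  ]
edges [array([-0.0382, -0.0528]), array([-0.0404,  0.0479])]
edges [array([-0.0364, -0.0538]), array([-0.0387,  0.0489])]
top [ 0.0259 -0.0025 -0.0052] 116.74191176470588
```

Call:
apply_moves(
  motion=[
    {"translation": [-0.0013,-0.008,-0.0004],"rotation": [0,-0.6,-1.0],"fingers": 0.06},
    {"translation": [-0.0013,-0.008,-0.0004],"rotation": [-0.1,0,0],"fingers": 0.06},
    {"translation": [-0.0013,-0.008,-0.0004],"rotation": [-0.1,0,0],"fingers": 0.06},
    {"translation": [-0.0013,-0.008,-0.0004],"rotation": [-0.1,0,0],"fingers": 0.06},
    {"translation": [-0.0013,-0.008,-0.0004],"rotation": [-0.1,0,0],"fingers": 0.06},
    {"translation": [-0.0013,-0.008,-0.0004],"rotation": [-0.1,0,0],"fingers": 0.06},
    {"translation": [-0.0013,-0.008,-0.0004],"rotation": [-0.1,0,0],"fingers": 0.06},
    {"translation": [-0.0013,-0.008,-0.0004],"rotation": [-0.1,0,0],"fingers": 0.06},
    {"translation": [0,0,0],"rotation": [0,0,0],"fingers": 0.06},
  ],
)

```text
t: 21.1
position: [0.5927, 0.0644, 0.1033]
eef_rot: [-0.034, 0.707, -0.135, 0.693]
wrist_force: [0.5, 0.1, 0.0]
grip_width: 0.0601
```

```bash
python3 st.py; python3 back.py w12 0.08
```

```text
t 21.1 pos [0.5927 0.0644 0.1033] lane [0.0161 0.0001] F [0.5 0.1 0. ] w 0.06
in lane: finger dir [ 0.237 -0.005 -0.971] jaw [ 0.008  1.    -0.003] q [-0.62  0.72  0.51  1.76 -0.14  0.82 -0.25]
(199, np.int64(216)) [ 0.0297 -0.0421]
(229, np.int64(216)) [ 0.0296 -0.0208]
(259, np.int64(216)) [ 0.0297 -0.    ]
(289, np.int64(215)) [0.029  0.0207]
(319, np.int64(215)) [0.0293 0.0419]
edges [array([ 0.0289, -0.0512]), array([0.0295, 0.049 ])]
edges [array([ 0.0306, -0.0515]), array([0.0312, 0.0499])]
top [ 0.0958 -0.002   0.0111] 112.23921568627452
```

Call:
apply_moves(
  motion=[
    {"translation": [-0.0013,-0.008,0],"rotation": [0.2,0,0.3],"fingers": 0.06},
    {"translation": [-0.0013,-0.008,0],"rotation": [0,0,0],"fingers": 0.06},
    {"translation": [-0.0013,-0.008,0],"rotation": [0,0,0],"fingers": 0.06},
    {"translation": [-0.0013,-0.008,0],"rotation": [0,0,0],"fingers": 0.06},
    {"translation": [-0.0013,-0.008,0],"rotation": [0,0,0],"fingers": 0.06},
    {"translation": [-0.001,-0.006,0],"rotation": [0,0,0],"fingers": 0.06},
    {"translation": [0,0,0],"rotation": [0,0,0],"fingers": 0.06},
  ],
)

```text
t: 22.08
position: [0.5852, 0.0167, 0.1032]
eef_rot: [-0.035, 0.707, -0.131, 0.694]
wrist_force: [-0.4, 0.2, 0.2]
grip_width: 0.0604
```

```bash
python3 st.py; python3 back.py w13 0.145
```

```text
t 22.07 pos [0.5852 0.0167 0.1032] lane [ 0.0644 -0.0008] F [-0.4  0.2  0.2] w 0.06
in lane: finger dir [ 0.233 -0.003 -0.973] jaw [ 0.001  1.    -0.003] q [-0.55  0.69  0.5   1.81 -0.13  0.77 -0.18]
(203, np.int64(215)) [ 0.077 -0.04 ]
(231, np.int64(216)) [ 0.0777 -0.0203]
(260, np.int64(216)) [ 0.0776 -0.0002]
(289, np.int64(215)) [0.0768 0.0199]
(318, np.int64(215)) [0.077  0.0403]
edges [array([ 0.0773, -0.0513]), array([0.0771, 0.0488])]
edges [array([ 0.079 , -0.0515]), array([0.0788, 0.0498])]
top [ 0.1416 -0.0015  0.0055] 119.23161764705881
```

Call:
apply_moves(
  motion=[
    {"translation": [-0.0009,-0.006,0],"rotation": [0,0,0],"fingers": 0.06},
    {"translation": [-0.0009,-0.006,0],"rotation": [0,0,0],"fingers": 0.06},
    {"translation": [-0.0008,-0.005,0],"rotation": [0,0,0],"fingers": 0.06},
    {"translation": [-0.0006,-0.004,0],"rotation": [0,0,0],"fingers": 0.06},
    {"translation": [-0.0005,-0.003,0],"rotation": [0,0,0],"fingers": 0.06},
  ],
)

```text
t: 22.8
position: [0.5819, -0.0069, 0.1029]
eef_rot: [-0.035, 0.707, -0.129, 0.694]
wrist_force: [1.0, 1.9, -0.4]
grip_width: 0.0599
```

```bash
python3 st.py; python3 back.py w14 0.17
```

```text
t 22.8 pos [ 0.5819 -0.0069  0.1029] lane [ 0.0882 -0.0009] F [ 1.   1.9 -0.4] w 0.06
in lane: finger dir [ 0.232 -0.002 -0.973] jaw [-0.002  1.    -0.002] q [-0.51  0.69  0.5   1.83 -0.12  0.75 -0.14]
(203, np.int64(215)) [ 0.1006 -0.0399]
(231, np.int64(215)) [ 0.1004 -0.0202]
(260, np.int64(215)) [ 0.1003 -0.0002]
(289, np.int64(215)) [0.1003 0.0199]
(317, np.int64(215)) [0.1004 0.0396]
edges [array([ 0.1009, -0.0512]), array([0.1005, 0.0495])]
edges [array([ 0.1026, -0.0522]), array([0.1022, 0.0497])]
top [ 0.1663 -0.0019  0.0215] 118.09117647058824
```

Call:
apply_moves(
  motion=[
    {"translation": [-0.0004,-0.003,0],"rotation": [0,0,0],"fingers": 0.06},
    {"translation": [-0.0004,-0.003,0],"rotation": [0,0,0],"fingers": 0.06},
    {"translation": [-0.0004,-0.003,0],"rotation": [0,0,0],"fingers": 0.06},
  ],
)

```text
t: 23.28
position: [0.5808, -0.013, 0.1028]
eef_rot: [-0.034, 0.707, -0.127, 0.695]
wrist_force: [-1.6, 16.2, 5.7]
grip_width: 0.0599
```

```bash
python3 st.py; python3 back.py w15 0.17
```

```text
t 23.27 pos [ 0.5808 -0.013   0.1028] lane [ 0.0945 -0.0012] F [-1.6 16.2  5.7] w 0.06
in lane: finger dir [ 0.228 -0.002 -0.974] jaw [-0.004  1.    -0.003] q [-0.49  0.68  0.5   1.83 -0.12  0.75 -0.13]
(203, np.int64(215)) [ 0.1066 -0.0402]
(231, np.int64(215)) [ 0.1064 -0.0205]
(261, np.int64(215)) [0.1062 0.0002]
(290, np.int64(215)) [0.1062 0.0202]
(319, np.int64(215)) [0.1062 0.0407]
edges [array([ 0.1069, -0.0515]), array([0.1063, 0.0491])]
edges [array([ 0.1086, -0.0517]), array([0.108 , 0.0501])]
top [ 0.1713 -0.0019  0.0118] 89.3889705882353
```

The force rose to 16 N with the bin's origin at x ≈ 173 mm, so it is against the buffers. I'm retreating and checking.

Call:
apply_moves(
  motion=[
    {"translation": [0.0004,0.003,0],"rotation": [0,0,0],"fingers": 0.06},
    {"translation": [0.0008,0.006,0],"rotation": [0,0,0],"fingers": 0.06},
    {"translation": [0.002,0.015,0],"rotation": [0,0,0],"fingers": 0.06},
    {"translation": [0.003,0.02,0.01],"rotation": [0,0,0],"fingers": 0.06},
    {"translation": [0.003,0.02,0.04],"rotation": [0,0,0],"fingers": 0.06},
    {"translation": [0.004,0.03,0.05],"rotation": [0,0,0],"fingers": 0.06},
    {"translation": [0.004,0.03,0.05],"rotation": [0,0,0],"fingers": 0.06},
    {"translation": [0.004,0.03,0.04],"rotation": [0,0,0],"fingers": 0.06},
    {"translation": [0.004,0.03,0.02],"rotation": [0,0,0],"fingers": 0.06},
    {"translation": [0,0,0],"rotation": [0,0,0],"fingers": 0.06},
  ],
)

```text
t: 24.62
position: [0.6034, 0.1828, 0.3187]
eef_rot: [-0.036, 0.708, -0.127, 0.693]
wrist_force: [0.4, -0.6, -0.5]
grip_width: 0.0604
```

```bash
python3 st.py; python3 back.py w16 0.172; python3 - <<'E'
from fit import *
lane=np.load("lane.npy");P=load("t_w16");W=load("w16")
b=np.array([*T(lane,(.172,0,.045))[0,:2],lane[2]+np.pi])
overlay(P,lane,b,"pics/a.png",(145,110,325,200));cv2.imwrite("pics/b.png",W["pixels"])
a=cv2.resize(cv2.imread("pics/a.png"),(560,280));c=cv2.resize(W["pixels"],(427,320));cv2.imwrite("pics/m16.png",np.vstack([a,cv2.copyMakeBorder(c,0,0,0,133,0)]))
E
```

```text
t 24.62 pos [0.6034 0.1828 0.3187] lane [-0.1026 -0.0053] F [ 0.4 -0.6 -0.5] w 0.06
in lane: finger dir [ 0.23  -0.005 -0.973] jaw [-0.006  1.    -0.006] q [-0.78  0.58  0.57  1.36 -0.09  1.38 -0.38]
(238, np.int64(249)) [ 0.1266 -0.0411]
(250, np.int64(252)) [ 0.133  -0.0207]
(262, np.int64(241)) [ 0.1082 -0.0004]
(274, np.int64(240)) [0.106  0.0195]
(286, np.int64(241)) [0.1081 0.0396]
edges [array([ 0.1113, -0.0079]), array([0.111 , 0.0505])]
edges [array([0.1155, 0.0005]), array([0.1154, 0.0508])]
top [ 0.1716 -0.0018  0.0164] 75.81470588235294
```

View pics/m16.png

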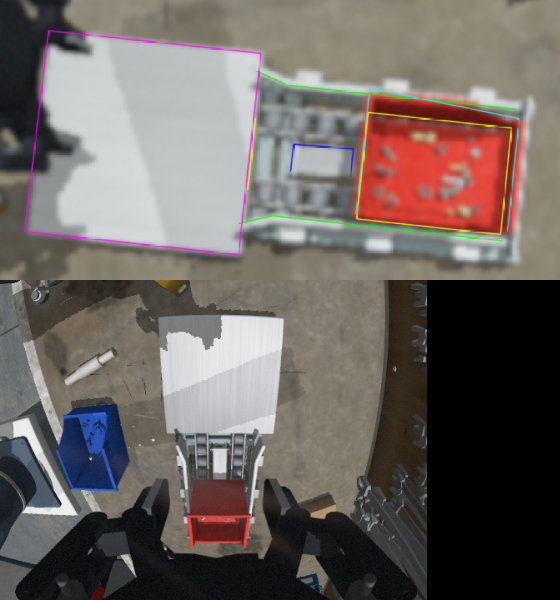

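```bash
python3 -c "
from station import *
print(finish_job())"
```

```text
the job is handed in; nothing more can be done
None
```

The red bin is fully home against the buffers at the end of the lane, and I handed the job in at about 25 s of the 64 s allowed. The one thing I couldn't measure is the catch: it shows fully uncovered, but its angle was not checked. With the bin's back edge past its tip by about 10 mm, it should have sprung up.

- **How it went:** I squared and centred the bin on the infeed plate with two side pushes and one push on its back wall. Then I pushed it down the lane with two fingertips on the back wall and backed off. It was never gripped or lifted. Wrist force was about 16 N at the stop, and stayed under 2 N in the other readings I took.
- **Final position:** after the retreat the top camera puts the bin at x ≈ 172 mm, y ≈ -2 mm, yaw ≈ 0.016 rad. The wrist camera, just before I let go, gave x ≈ 174 mm, y ≈ -1 mm, yaw ≈ 0. The arm finished clear, with the fingers about 0.3 m above the bench.
- **Disagreements:** while the arm partly hid the bin, the top-camera fit differed from the wrist view by up to 3 mm and 0.03 rad. I relied on the wrist view.
- **Steps falling short:** one set of pushing steps covered only half the distance I asked for, so I re-measured after it. My first move was also refused because a field was missing.
- **Not measured:** I saw no sign of the bin touching a rail or of the loose things moving, but I did not check either separately.

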